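# Lock the transport strap onto the closed mould

## Robot

A 7-joint arm with a two-finger parallel gripper is mounted at the origin on the work surface. World frame = base frame: x ahead of the robot, y to its left, z up, the work surface at z = 0. Lengths are in m, angles in rad, forces in N, time in s.
With the tool pointing down it reaches from about 0.4 to 0.85 m from the base axis. Payload 10.4 kg.
Tool frame: the origin (TCP) lies on the centre line of the jaws, within the pads' length; the fingertips stand 11 mm ahead of it and the grasp point (between the pads) lies 8 mm behind it (tip_reach is the distance from the TCP to the fingertips, in m); z points along the fingers, y is the line along which they close (so a half turn about z gives the same grasp; the last joint's range is limited). The gripper opens to 85 mm and grips with 20 to 120 N. Pads are 22 mm wide; open, the fingers measure 114 mm over their backs; the gripper's body (76 mm by 85 mm) begins 54 mm behind the grasp point. The pads swing forward as they close: fully open they stand 13 mm farther back than shut.
Start: joints at [1.158, 0.332, -0.065, 1.46, 0.022, 1.35, -0.088], TCP at [0.238, -0.578, 0.242] pointing down, gripper open.
Joint ranges: [-2.6, 2.6], [-0.5, 2.12], [-1.47, 1.34], [0.16, 2.42], [-1.27, 4.41], [0.06, 2.06], [-2.6, 2.6]. Speed limits (rad/s): [2.22, 2.22, 2.79, 2.79, 3.14, 3.14, 3.14].

## Interface

Orientations are given as a unit quaternion [x, y, z, w].
In Python, from workcell import get_obs, camera, hand_in, tip_reach gives the robot as it stands. The module is installed in compiled form; this text tells all that it offers.
- The arm moves only by the tool move_arm, never from a script. Its argument "plan" is a list of rows, each an object with "delta_pos": the shift along the tool's x, y, z in normalised numbers (1 is 0.75 m), a list of three; "turn": the turn, a rotation vector about the tool's x, y, z in normalised numbers (1 is 180 degrees), a list of three; "fingers": the closure, from 0 (fully open) to 1 (shut). A call has 1 to 12 rows; each row is the pose to reach, as a shift and turn from the pose commanded when the call began, along the tool's axes at that moment; what a row does not reach only later rows make up. A row lasts 1/8 s, in which the tool goes at most 62.5 mm and 10.7 degrees, less where a joint would pass 70% of its speed; a pose out of reach is approached as far as the arm can. Shift and turn numbers lie between -1 and 1, and a call with a number outside is refused. A call with a gripper value outside its range is refused whole. The fingers move at their own pace and stop on an object; "force" is the grip in N (left out, the last holds). Time passes only in rows, so rows that repeat a pose let the fingers close. It gives the time, the measured TCP pose, the force, the opening and the grip force at its end, in the units of the state.
- get_obs(): the state, without advancing time (a new reading comes with each control period).
- camera(name): name is "scene" or "top"; returns a dict with "color" (420x560x3 uint8, red, green, blue), "range_z" (420x560 float32, m along the optical axis (not along the pixel's ray), 0 where there is no reading), "fx", "fy", "cx", "cy" (pixels), "R" (3x3) and "t" (3): a world point X has camera coordinates R X + t. Camera axes: x right, y down, z forward; pixel columns grow to the right and rows downward; lengths in m; the calibration is good to about 2 mm. A picture is of the moment at which its call begins.
- hand_in(): hands the job in; it is judged then, once.
The state is a dict: "clock": time; "joint_pos": joint angles; "joint_velocities": joint speeds; "tau": joint torques, N m; "position": TCP position; "ee_rot": TCP orientation; "ft_force": force on the tool from outside, world axes, zero at the start; "torque": the same for the moment, N m; "grip_width": opening from 0.0 (shut) to 1.0 (fully open); "grasp_force": force on a finger pad.
Only numpy, scipy, OpenCV 4.12 (cv2) and the standard library are available. Lean on these libraries where they do the work, as an engineer would, in place of code of your own. Each camera call takes 0.05 s, during which the arm holds its last target. There are 200 camera calls.

## Task

Secure the closed mould for transport: pick up the yellow keyhole strap with the black grip, lower it flat over the two brass screw heads on top of the mould, then slide it along until it locks, the red spring pin popping up in its hole, and let go. Work gently and by feel: do not force the strap or hit the mould or its cradle, and leave everything else on the bench where it is.

Things in the scene. Friction and masses are not known exactly. Their poses are not given: they have to be found in the camera images.
- cradle: Blue steel cradle fixed on the bench, base 230 x 200 x 15 mm, with 45 mm high rails along both x sides; origin at the centre of its underside, z up. It holds the closed mould: a two-tone metal block 190 (x) x 140 (y) x 90 mm, its flat top 105 mm above the cradle's underside, its parting line along y. The mould is heavy and clamped and will not shift.
- top_mid (a point): The mould top's centre, IF the mould stood mid-cradle: cradle (0, 0, 105) mm, axes as the cradle. True to x, but the mould really stands anywhere from -10 to +10 mm off this along the cradle's y, different each time and NOT measured: look or feel for it. The strap goes down over the heads with its origin at mould (0, -8) mm, its x and y along the cradle's.
- screws_mid (a point): Midpoint between the two screw heads' tops, IF the mould stood mid-cradle: cradle (0, 0, 118) mm, same unmeasured y error. Brass shoulder screws stand at mould (x, y) = (+45, 0) and (-45, 0) mm: neck 8 mm diameter and 8 mm high from the mould's top, on it a round head 16 mm diameter, 5 mm thick. The red lock pin, 8 mm diameter, stands at mould (+20, -12) mm.
- strap: Loose yellow steel strap plate, 130 (x) x 60 (y) x 6 mm, 0.25 to 0.45 kg, lying flat; origin at the centre of its underside, z up. Two keyholes: round entry holes 19.5 mm across at (+45, +8) and (-45, +8) mm, each with a slot 11 mm wide running in -y to its end at y = -12 mm. A pin hole 13 mm across at (+20, -20) mm. It locks by sliding 16 mm in the cradle's +y, necks then against the slot ends.
- grip (a point): Centre of the black grip rib on the strap, 21 mm above the strap's underside over its origin, axes as the strap. The rib is 44 mm along x, 12 mm thick in y, and stands from 6 to 36 mm above the underside: pinch it across y.
- lock_pin (a joint): Red sprung lock pin in the mould's top: 0 = up, standing 5 mm proud of the mould's top; grows in metres as it is pressed down, 0.005 = level with the top. The spring is light (1 to 2 N, less than the strap's weight). The strap holds it down from the moment it lies flat over the heads until it is home, when the pin rises into the strap's pin hole.
- spare_screw_a: Bystander: spare brass shoulder screw standing on its head, 16 mm diameter, 30 mm high; origin under its centre
- spare_screw_b: Bystander: a second spare brass shoulder screw, the same, standing on its head
- blank_bar: Bystander: plain steel bar 35 x 120 x 8 mm lying flat, no holes; origin at the centre of its underside
- mallet: Bystander: brass-headed hammer 260 mm long, lying; origin under its middle, handle to its -x
- oil_bottle: Bystander: white oil bottle, 60 mm diameter, 160 mm high, upright; origin under its centre
- driver: Bystander: screwdriver 200 mm long with red handle, lying; origin under its middle
- grease_can: Bystander: green grease can, 64 mm diameter, 90 mm high, upright; origin under its centre
Not all that is in view belongs to the job. Several things have the shape of the strap; the one meant has the colours described above.

How it is judged:
By the outcome, as a careful person would: the job done as asked, in the order asked, and still so for the second after the job is handed in, with the robot touching nothing.
It also fails if it takes over 51 s, if anything falls off the work surface, if the arm or the gripper's body presses on something with over 40 N, if the wrist force passes 120 N, or if a joint passes its speed limit or range.

## Working session

There is one attempt and no reset: what is moved stays moved. The work goes in short steps, Python scripts to look and compute and a tool call to move; the robot and the scene stay as the last step left them, time stands still between calls to the robot, and variables do not carry over. Pictures are saved under pics/ and viewed, at most 10 in all, crops included, and the job is handed in when it is done.

Besides the shell and the picture viewer there is one more tool, called in YAML: its name, and indented under it one key for each argument. move_arm: Moves the arm, as the interface text tells. Its arguments: {"type":"object","properties":{"plan":{"type":"array","items":{"type":"object","properties":{"delta_pos":{"type":"array","items":{"type":"number"}},"turn":{"type":"array","items":{"type":"number"}},"fingers":{"type":"number"}}}},"force":{"type":"number"}},"required":["plan"]}

```bash
mkdir -p pics
cat > h.py <<'E'
import numpy as np, cv2
from workcell import get_obs, camera
def pts(c):
    z=c["range_z"];v,u=np.mgrid[0:420,0:560]
    P=np.stack([(u-c["cx"])/c["fx"]*z,(v-c["cy"])/c["fy"]*z,z],-1)
    return (P-np.array(c["t"]))@np.array(c["R"])
def ray(c,u,v,h):
    R=np.array(c["R"]);o=-R.T@np.array(c["t"]);d=R.T@np.array([(u-c["cx"])/c["fx"],(v-c["cy"])/c["fy"],1])
    return o+d*(h-o[2])/d[2]
def save(c,n): cv2.imwrite("pics/"+n,c["color"][:,:,::-1])
E
python3 - <<'E'
from h import *
a=camera("scene");b=camera("top")
im=np.hstack([a["color"],b["color"]]);save(a,"s0.png");save(b,"t0.png")
np.save("s0.npy",a,allow_pickle=True);np.save("t0.npy",b,allow_pickle=True)
for c in(a,b):print(c["fx"],c["cx"],c["cy"],np.round(c["R"],3).tolist(),np.round(c["t"],3))
print(get_obs())
E
```

```text
520.2667912037207 262.6410666951035 212.69157162879986 [[-0.573, 0.819, 0.018], [0.642, 0.463, -0.611], [-0.509, -0.339, -0.791]] [ 0.272 -0.25   1.639]
392.3845267555246 270.8388820571913 209.4730825526589 [[-0.002, -1.0, -0.007], [-0.996, 0.003, -0.084], [0.084, 0.007, -0.996]] [-0.002  0.494  1.371]
{'clock': 0.1, 'joint_pos': array([ 1.15838524,  0.33276954, -0.06468612,  1.46085678,  0.02159283,
        1.34992936, -0.08850934]), 'joint_velocities': array([ 0.00120848,  0.00011796, -0.00027246, -0.00248488, -0.00027896,
        0.00102282,  0.00093161]), 'tau': array([ 2.46428543e-03, -6.26745629e+01,  4.98141989e-02, -3.92430818e+01,
        1.63137750e-02,  7.01563025e-03,  3.09094446e-05]), 'position': array([ 0.23737415, -0.57781029,  0.24162016]), 'ee_rot': array([ 9.81066238e-01,  1.93671462e-01, -1.50661248e-04, -6.15841575e-04]), 'ft_force': array([0.11232033, 0.12356372, 0.03322202]), 'torque': array([-0.03988512,  0.00420607,  0.03490694]), 'grasp_force': 0.0, 'grip_width': 1.0025230289290596}
```

View pics/s0.png

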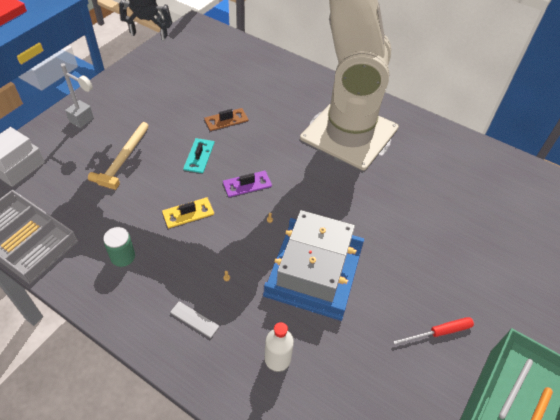

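View pics/t0.png

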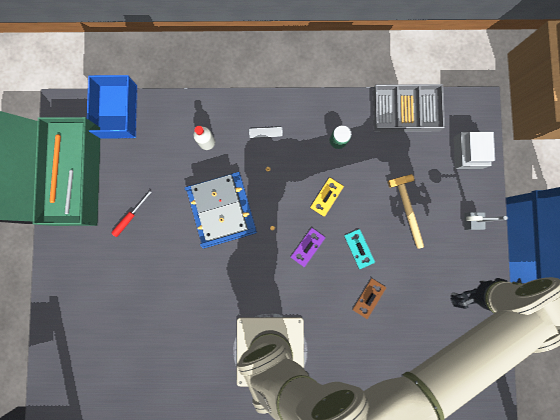

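Candidates for the strap, by top-view pixel:
- yellow (327,197), which is also at (188,212) in the scene view
- purple (308,246)
- teal (360,248)
- brown (369,298)

I choose the yellow one and will check it in a close crop.

Run:
```python
from h import *
a=np.load("s0.npy",allow_pickle=True).item();b=np.load("t0.npy",allow_pickle=True).item()
f=lambda c,u,v,w:cv2.resize(c["color"][v:v+w*3//4,u:u+w],(400,300),interpolation=cv2.INTER_CUBIC)
im=np.vstack([np.hstack([f(a,150,185,80),f(a,262,208,104)]),np.hstack([f(b,295,170,64),f(b,180,165,80)])])
cv2.imwrite("pics/c0.png",im[:,:,::-1])
for n,c in(("s",a),("t",b)):
    hsv=cv2.cvtColor(c["color"],cv2.COLOR_RGB2HSV);P=pts(c)
    m=cv2.inRange(hsv,(22,170,110),(32,255,255))
    k,l,s,ce=cv2.connectedComponentsWithStats(m)
    for i in range(1,k):
        if s[i,4]>15:
            q=P[l==i];q=q[q[:,2]>-.05];print(n,ce[i].round(1),s[i,4],np.median(q,0).round(4) if len(q) else None)
    i=1+np.argmax([s[j,4] if (abs(ce[j]-((188,212) if n=="s" else (327,197))).max()<12) else 0 for j in range(1,k)])
    cn=max(cv2.findContours((l==i).astype(np.uint8),0,2)[0],key=cv2.contourArea)[:,0]
    w=np.array([ray(c,*p,.006)[:2] for p in cn],np.float32)
    r=cv2.minAreaRect(w*1000);print("rect mm",r,cv2.boxPoints(r).round(0).tolist())
    m=cv2.inRange(hsv,(108,150,60),(118,255,255))
    # mould top
    M=(abs(P[...,2]-.105)<.006)&(np.hypot(P[...,0]-.5,P[...,1]-.1)<.3)
    k,l,s,ce=cv2.connectedComponentsWithStats(M.astype(np.uint8));i=1+np.argmax(s[1:,4])
    r=cv2.minAreaRect((P[l==i][:,:2]*1000).astype(np.float32));print("top",ce[i],s[i,4],r,np.median(P[l==i],0))
```

```text
s [29.9 53.1] 169 [ 0.3008 -1.1508 -0.015 ]
s [184.2 217.4] 116 [ 0.5607 -0.1999  0.0078]
rect mm ((558.0350952148438, -197.8136444091797), (33.10814666748047, 57.30521774291992), 49.371185302734375) [[526.0, -192.0], [569.0, -229.0], [591.0, -204.0], [547.0, -167.0]]
top [316.23844538 249.7394958 ] 3808 ((495.0859375, 169.82977294921875), (195.37274169921875, 140.28475952148438), 16.067609786987305) [0.50329411 0.17285347 0.10663986]
t [324.8 191.3] 89 [ 0.561  -0.1971  0.0068]
rect mm ((560.426513671875, -196.59014892578125), (27.72601318359375, 55.264610290527344), 48.05581283569336) [[531.0, -188.0], [572.0, -225.0], [590.0, -205.0], [549.0, -168.0]]
top [217.75054897 207.17786561] 2277 ((496.1920166015625, 174.24545288085938), (190.52137756347656, 140.31094360351562), 16.236703872680664) [0.49543631 0.17333016 0.10564584]
```

View pics/c0.png

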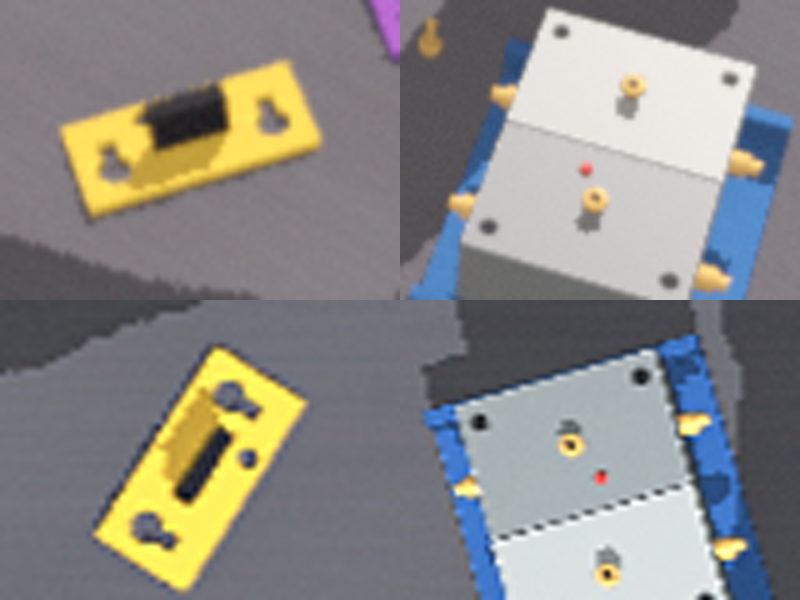

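The top-left and bottom-left crops show the right part: a yellow plate with a black grip, slots running in the top view's right-down direction, and the pin hole on that side. The mould crop puts the red pin next to the far (+x) screw, so the cradle's yaw is about +16° and the strap's about −31°.

```bash
cat >> h.py <<'E'
def blob(c,lo,hi,box):
    hsv=cv2.cvtColor(c["color"],cv2.COLOR_RGB2HSV);m=cv2.inRange(hsv,lo,hi)
    k=np.zeros_like(m);u0,v0,u1,v1=box;k[v0:v1,u0:u1]=1;return m*k
def comps(m,n=3):
    k,l,s,ce=cv2.connectedComponentsWithStats(m)
    return [(ce[i],s[i,4],s[i,:4]) for i in range(1,k) if s[i,4]>=n]
E
python3 - <<'E'
from h import *
a=np.load("s0.npy",allow_pickle=True).item();b=np.load("t0.npy",allow_pickle=True).item()
for n,c,bs,bm in(("s",a,(155,190,220,235),(285,215,350,280)),("t",b,(305,172,350,222),(192,177,245,232))):
    m=blob(c,(18,110,60),(34,255,255),bs)
    cn=max(cv2.findContours(m,0,2)[0],key=cv2.contourArea)
    h=cv2.convexHull(cn)[:,0]
    w=np.array([ray(c,*p,.006)[:2]*1000 for p in h],np.float32)
    r=cv2.minAreaRect(w);print(n,"strap",r)
    for ce,s,bb in comps(blob(c,(10,90,90),(28,255,255),bm)): print("  brass",ce.round(1),s,bb,ray(c,*ce,.118).round(4))
    for ce,s,bb in comps(blob(c,(0,130,90),(6,255,255),bm)): print("  red",ce.round(1),s,ray(c,*ce,.110).round(4))
    # grip: dark inside hull
    g=np.zeros(m.shape,np.uint8);cv2.fillConvexPoly(g,h.astype(np.int32),1)
    d=((c["color"].max(2)<45)&(g>0)).astype(np.uint8)
    for ce,s,bb in comps(d,8): print("  dark",ce.round(1),s,bb,ray(c,*ce,.036 if n=="t" else .025).round(4))
    P=pts(c);q=P[(g>0)&(P[...,2]>.028)];print("  high pts",len(q),q.mean(0).round(4) if len(q) else "", q[:,2].max() if len(q) else "")
E
```

```text
s strap ((539.9137573242188, -205.7127685546875), (65.87799072265625, 131.88504028320312), 57.11814880371094)
  brass [322.1 230.2] 23 [320 228   5   6] [0.4533 0.1584 0.118 ]
  brass [288.3 232.1] 27 [285 230   7   6] [0.5059 0.0949 0.118 ]
  brass [348.5 249.7] 11 [348 247   2   6] [0.4655 0.2386 0.118 ]
  brass [312.2 259.5] 28 [310 257   6   6] [0.5388 0.183  0.118 ]
  brass [341.9 278.2] 16 [339 277   7   3] [0.5423 0.2642 0.118 ]
  red [309.7 251.7] 3 [0.5189 0.1645 0.11  ]
  dark [187.4 209.2] 65 [181 205  14   9] [ 0.5432 -0.2018  0.025 ]
  high pts 96 [ 0.5475 -0.1973  0.0476] 1.1393467545485707
t strap ((541.6455078125, -202.9002227783203), (61.90673828125, 132.52520751953125), 57.01156997680664)
  brass [238.2 188.7] 13 [235 188   7   4] [0.5552 0.1047 0.118 ]
  brass [214.  193.4] 14 [212 192   5   4] [0.5399 0.1847 0.118 ]
  brass [193.  201.2] 6 [192 200   3   3] [0.514  0.2541 0.118 ]
  brass [243.4 214.4] 7 [243 213   2   4] [0.4696 0.0869 0.118 ]
  brass [221.  219.5] 15 [219 218   5   4] [0.4529 0.1608 0.118 ]
  brass [200.  226.4] 7 [198 225   4   3] [0.4304 0.2298 0.118 ]
  red [219.8 200. ] 4 [0.5185 0.1666 0.11  ]
  high pts 47 [ 0.5308 -0.1896  0.1236] 1.407774861312106
```

```bash
cat >> h.py <<'E'
from scipy.spatial.transform import Rotation as Ro
def go(p,yaw):
    o=get_obs();R=Ro.from_quat(o["ee_rot"]);T=Ro.from_euler('z',yaw,degrees=True)*Ro.from_quat([1,0,0,0])
    print("t",round(o["clock"],2),"pos",o["position"].round(4),"F",o["ft_force"].round(1),"w",round(o["grip_width"],3),"gf",round(o["grasp_force"],1))
    print("d",R.inv().apply(np.array(p)-o["position"]).round(4),"turn",(R.inv()*T).as_rotvec().round(4),"j",o["joint_pos"].round(2))
E
python3 -c "
from h import *
from workcell import tip_reach
print(tip_reach() if callable(tip_reach) else tip_reach)
go([.5414,-.2032,.12],-33)"
```

```text
0.011
t 0.1 pos [ 0.2374 -0.5778  0.2416] F [0.1 0.1 0. ] w 1.003 gf 0.0
d [ 0.4236 -0.2308  0.1219] turn [-1.100e-03  7.000e-04  9.658e-01] j [ 1.16  0.33 -0.06  1.46  0.02  1.35 -0.09]
```

The rows are not in the units I measure in: shifts go in shares of 0.75 m and turns go in shares of 180 degrees. I convert before sending: 0.4236 m / 0.75 = 0.5648, -0.2308 m / 0.75 = -0.3077, 0.9658 rad / 3.1416 = 0.3074.

move_arm:
  plan:
    - {"delta_pos":[0.5648,-0.3077,0.1625],"turn":[-0.0004,0.0002,0.3074],"fingers":0.4}
    - {"delta_pos":[0.5648,-0.3077,0.1625],"turn":[-0.0004,0.0002,0.3074],"fingers":0.4}
    - {"delta_pos":[0.5648,-0.3077,0.1625],"turn":[-0.0004,0.0002,0.3074],"fingers":0.4}
    - {"delta_pos":[0.5648,-0.3077,0.1625],"turn":[-0.0004,0.0002,0.3074],"fingers":0.4}
    - {"delta_pos":[0.5648,-0.3077,0.1625],"turn":[-0.0004,0.0002,0.3074],"fingers":0.4}
    - {"delta_pos":[0.5648,-0.3077,0.1625],"turn":[-0.0004,0.0002,0.3074],"fingers":0.4}
    - {"delta_pos":[0.5648,-0.3077,0.1625],"turn":[-0.0004,0.0002,0.3074],"fingers":0.4}
    - {"delta_pos":[0.5648,-0.3077,0.1625],"turn":[-0.0004,0.0002,0.3074],"fingers":0.4}
    - {"delta_pos":[0.5648,-0.3077,0.1625],"turn":[-0.0004,0.0002,0.3074],"fingers":0.4}
    - {"delta_pos":[0.5648,-0.3077,0.1625],"turn":[-0.0004,0.0002,0.3074],"fingers":0.4}
    - {"delta_pos":[0.5648,-0.3077,0.1625],"turn":[-0.0004,0.0002,0.3074],"fingers":0.4}
    - {"delta_pos":[0.5648,-0.3077,0.1625],"turn":[-0.0004,0.0002,0.3074],"fingers":0.4}

```text
clock: 1.6
position: [0.5409, -0.2056, 0.1209]
ee_rot: [0.958, -0.285, 0.001, 0.001]
ft_force: [0.2, 0.1, 0.4]
grip_width: 0.601
grasp_force: 0.0
```

```bash
python3 -c "
from h import *
go([.5414,-.2032,.0225],-33)
c=camera('scene');save(c,'s1.png');f=c['color'][165:255,130:250];cv2.imwrite('pics/c1.png',cv2.resize(f,(800,600),interpolation=2)[:,:,::-1])"
```

```text
t 1.6 pos [ 0.5409 -0.2056  0.1209] F [0.2 0.1 0.4] w 0.601 gf 0.0
d [-0.0011 -0.0024  0.0984] turn [ 0.0012 -0.0019 -0.0029] j [ 0.49  0.34 -0.24  1.72  0.09  1.09 -1.94]
```

View pics/c1.png

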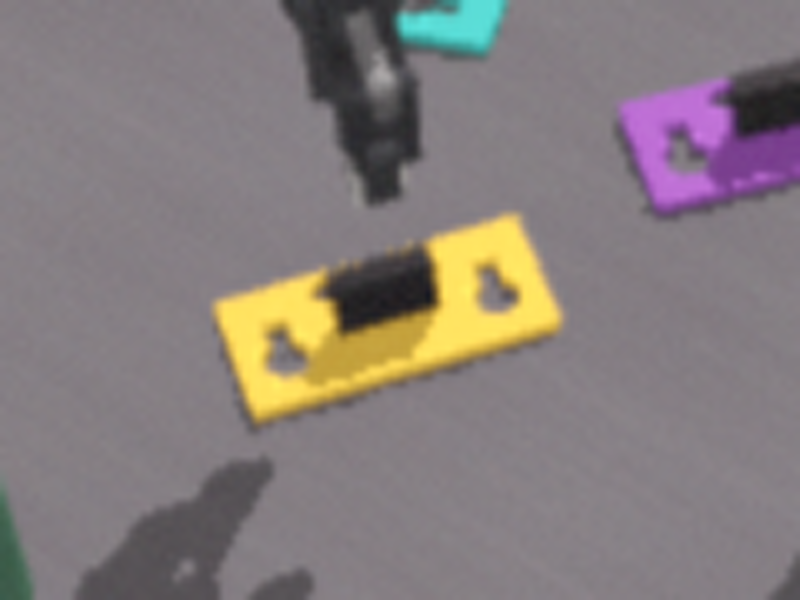

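The crop shows the gripper hovering over the black grip of the yellow strap, at about (380,290) in the crop. Next I descend.

In the tool's units: 0.07 m / 0.75 = 0.0933, 0.04 m / 0.75 = 0.0533, -0.003 rad / 3.1416 = -0.001.

move_arm:
  plan:
    - {"delta_pos":[-0.0013,-0.0027,0.0533],"turn":[0.0003,-0.0006,-0.001],"fingers":0.4}
    - {"delta_pos":[-0.0013,-0.0027,0.0933],"turn":[0.0003,-0.0006,-0.001],"fingers":0.4}
    - {"delta_pos":[-0.0013,-0.0027,0.0933],"turn":[0.0003,-0.0006,-0.001],"fingers":0.5}
    - {"delta_pos":[-0.0013,-0.0027,0.0933],"turn":[0.0003,-0.0006,-0.001],"fingers":0.5}

```text
clock: 2.15
position: [0.5425, -0.2022, 0.0518]
ee_rot: [0.959, -0.283, 0.0, -0.0]
ft_force: [-0.5, -0.3, -0.1]
grip_width: 0.502
grasp_force: 0.0
```

```bash
python3 -c "
from h import *
go([.5414,-.2032,.0225],-33)"
```

```text
t 2.15 pos [ 0.5425 -0.2022  0.0518] F [-0.5 -0.3 -0.1] w 0.502 gf 0.0
d [-0.0004  0.0015  0.0293] turn [-0.0006 -0.0008  0.0023] j [ 0.48  0.42 -0.24  1.77  0.12  0.96 -1.96]
```

In the tool's units: 0.029 m / 0.75 = 0.0387, 0.0015 m / 0.75 = 0.002, 0.002 rad / 3.1416 = 0.0006.

move_arm:
  plan:
    - {"delta_pos":[0,0.002,0.02],"turn":[0,0,0.0006],"fingers":0.5}
    - {"delta_pos":[0,0.002,0.0333],"turn":[0,0,0.0006],"fingers":0.5}
    - {"delta_pos":[0,0.002,0.0387],"turn":[0,0,0.0006],"fingers":0.5}
    - {"delta_pos":[0,0.002,0.0387],"turn":[0,0,0.0006],"fingers":0.5}

```text
clock: 2.65
position: [0.5409, -0.2026, 0.021]
ee_rot: [0.959, -0.283, -0.001, -0.0]
ft_force: [0.1, -0.4, 0.7]
grip_width: 0.504
grasp_force: 0.0
```

```bash
python3 -c "
from h import *
go([.5414,-.2032,.0225],-33)"
```

```text
t 2.65 pos [ 0.5409 -0.2026  0.021 ] F [ 0.1 -0.4  0.7] w 0.504 gf 0.0
d [ 0.0007  0.0002 -0.0015] turn [-0.0003  0.0015  0.0011] j [ 0.47  0.46 -0.23  1.79  0.13  0.9  -1.96]
```

In the tool's units: -0.001 m / 0.75 = -0.0013.

move_arm:
  force: 50
  plan:
    - {"delta_pos":[0,0,-0.0013],"turn":[0,0,0],"fingers":0.7}
    - {"delta_pos":[0,0,-0.0013],"turn":[0,0,0],"fingers":0.8}
    - {"delta_pos":[0,0,-0.0013],"turn":[0,0,0],"fingers":0.85}
    - {"delta_pos":[0,0,-0.0013],"turn":[0,0,0],"fingers":1}
    - {"delta_pos":[0,0,-0.0013],"turn":[0,0,0],"fingers":1}
    - {"delta_pos":[0,0,-0.0013],"turn":[0,0,0],"fingers":1}

```text
clock: 3.4
position: [0.5413, -0.2032, 0.0229]
ee_rot: [0.959, -0.284, -0.0, -0.0]
ft_force: [-1.1, -2.5, 6.0]
grip_width: 0.13
grasp_force: 49.8
```

In the tool's units: -0.18 m / 0.75 = -0.24, -0.16 m / 0.75 = -0.2133.

move_arm:
  plan:
    - {"delta_pos":[0,0,-0.0133],"turn":[0,0,0],"fingers":1}
    - {"delta_pos":[0,0,-0.04],"turn":[0,0,0],"fingers":1}
    - {"delta_pos":[0,0,-0.08],"turn":[0,0,0],"fingers":1}
    - {"delta_pos":[0,0,-0.1467],"turn":[0,0,0],"fingers":1}
    - {"delta_pos":[0,0,-0.2133],"turn":[0,0,0],"fingers":1}
    - {"delta_pos":[0,0,-0.24],"turn":[0,0,0],"fingers":1}

```text
clock: 4.15
position: [0.5424, -0.2028, 0.2073]
ee_rot: [0.959, -0.283, 0.002, -0.0]
ft_force: [-0.4, 0.5, -3.2]
grip_width: 0.127
grasp_force: 49.0
```

```bash
python3 -c "
from h import *
y=np.radians(16.1);n=np.array([-np.sin(y),np.cos(y)])
m=np.array([.4962,.1718])-.008*n
print(m);go([*m,.2],16.1)"
```

```text
[0.49841852 0.16411377]
t 4.15 pos [ 0.5424 -0.2028  0.2073] F [-0.4  0.5 -3.2] w 0.127 gf 49.0
d [-0.2364 -0.2841  0.0067] turn [ 2.000e-04 -5.000e-03 -8.555e-01] j [ 0.49  0.26 -0.25  1.63  0.07  1.25 -1.92]
```

In the tool's units: -0.2841 m / 0.75 = -0.3788, -0.26 m / 0.75 = -0.3467, -0.002 rad / 3.1416 = -0.0006.

move_arm:
  plan:
    - {"delta_pos":[-0.0267,-0.032,0],"turn":[0,-0.0003,-0.0255],"fingers":1}
    - {"delta_pos":[-0.0667,-0.08,0.0027],"turn":[0,-0.0006,-0.0637],"fingers":1}
    - {"delta_pos":[-0.1133,-0.136,0.004],"turn":[0,-0.001,-0.1114],"fingers":1}
    - {"delta_pos":[-0.16,-0.192,0.0053],"turn":[0,-0.0013,-0.1592],"fingers":1}
    - {"delta_pos":[-0.2067,-0.248,0.0067],"turn":[0,-0.0016,-0.2037],"fingers":1}
    - {"delta_pos":[-0.2533,-0.304,0.008],"turn":[0,-0.0016,-0.2419],"fingers":1}
    - {"delta_pos":[-0.2867,-0.3467,0.0093],"turn":[0,-0.0016,-0.2674],"fingers":1}
    - {"delta_pos":[-0.3067,-0.368,0.0093],"turn":[0,-0.0016,-0.2723],"fingers":1}
    - {"delta_pos":[-0.3152,-0.3788,0.0093],"turn":[0,-0.0016,-0.2723],"fingers":1}
    - {"delta_pos":[-0.3152,-0.3788,0.0093],"turn":[0,-0.0016,-0.2723],"fingers":1}
    - {"delta_pos":[-0.3152,-0.3788,0.0093],"turn":[0,-0.0016,-0.2723],"fingers":1}

```text
clock: 5.52
position: [0.4977, 0.1624, 0.1956]
ee_rot: [0.99, 0.139, -0.003, -0.001]
ft_force: [-0.0, 0.2, -3.2]
grip_width: 0.131
grasp_force: 48.9
```

Run:
```python
from h import *
go([.4984,.1641,.2],16.1)
h=get_obs()["position"][2]-.0229+.006
for n in("scene","top"):
    c=camera(n);np.save(n+"1.npy",c,allow_pickle=True)
    save(c,n+"1.png")
    m=blob(c,(18,110,60),(34,255,255),(180,150,400,300))
    cn=max(cv2.findContours(m,0,2)[0],key=cv2.contourArea)
    hu=cv2.convexHull(cn)[:,0]
    w=np.array([ray(c,*p,h)[:2]*1000 for p in hu],np.float32)
    print(n,cv2.minAreaRect(w),cv2.boundingRect(cn))
    x,y,W,H=cv2.boundingRect(cn);f=c["color"][y-15:y+H+30,x-15:x+W+15]
    s=min(800/f.shape[1],600/f.shape[0]);cv2.imwrite("pics/c2%s.png"%n,cv2.resize(f,None,fx=s*.5,fy=s*.5,interpolation=2)[:,:,::-1])
A=cv2.imread("pics/c2scene.png");B=cv2.imread("pics/c2top.png");H=min(len(A),len(B))
cv2.imwrite("pics/c2.png",np.hstack([A[:H],B[:H]])[:, :800])
```

```text
t 5.53 pos [0.4977 0.1624 0.1956] F [-0.   0.2 -3.2] w 0.131 gf 48.9
d [ 0.0011 -0.0014 -0.0044] turn [-0.0022  0.0051 -0.003 ] j [ 0.13  0.19 -0.59  1.76  0.11  1.23 -1.78]
scene ((514.4324951171875, 166.1796875), (99.62124633789062, 60.3516845703125), 16.44101905822754) (296, 215, 36, 41)
top ((565.6996459960938, -392.92510986328125), (22.572410583496094, 37.901275634765625), 15.831629753112793) (388, 178, 12, 9)
```

View pics/c2.png

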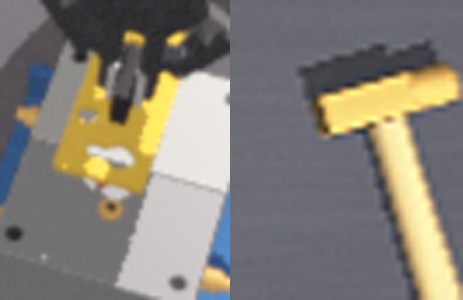

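The scene crop shows the held strap hovering over the mould with its +x end visible; the +x entry hole is at about (108,155) in the crop and a brass head at (110,208). The top mask picked up the mallet instead. Next I measure the +x end edge and the heads.

Run:
```python
from h import *
a=np.load("scene1.npy",allow_pickle=True).item();b=np.load("top1.npy",allow_pickle=True).item()
f=cv2.resize(a["color"][205:265,280:350],(700,600),interpolation=2)[:,:400+150]
g=cv2.resize(b["color"][160:250,170:270],(250,225),interpolation=2)
im=np.zeros((600,800,3),np.uint8);im[:,:550]=f;im[:225,550:]=g
cv2.imwrite("pics/c3.png",im[:,:,::-1])
```

```text
(no output)
```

View pics/c3.png

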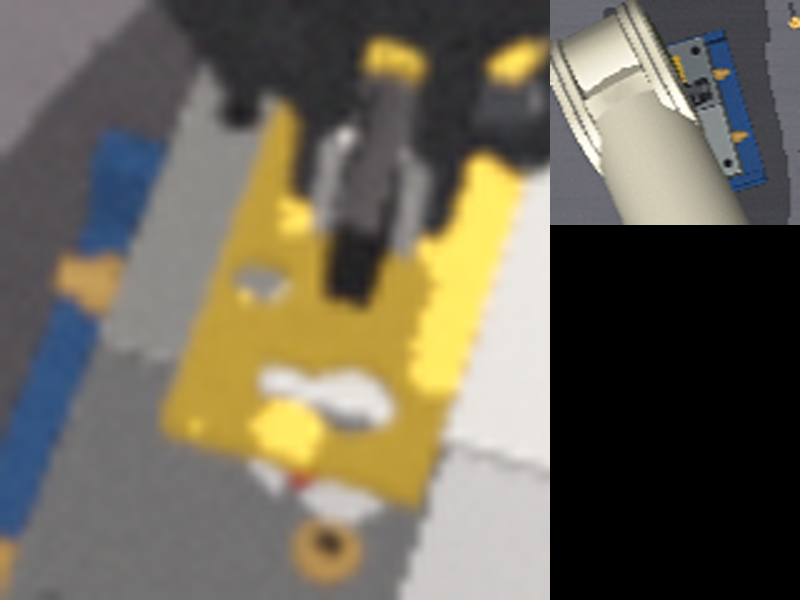

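The scene crop now shows the strap's +x end clearly. Its front corners are at image px (296.3,248) and (322.5,255.5), the entry hole at (315.7,244.8) and the head at (312.7,260). The top view is blocked by the arm, so I fit the strap's edges in the scene view.

Run:
```python
from h import *
c=np.load("scene1.npy",allow_pickle=True).item();o=get_obs()
under=.1956-.0229
hsv=cv2.cvtColor(c["color"],cv2.COLOR_RGB2HSV)
hsv=cv2.resize(cv2.cvtColor(cv2.resize(c["color"][200:270,275:355],None,fx=8,fy=8,interpolation=cv2.INTER_CUBIC),cv2.COLOR_RGB2HSV),None,fx=1,fy=1)
m=cv2.inRange(hsv,(18,140,90),(34,255,255))
cn=max(cv2.findContours(m,0,cv2.CHAIN_APPROX_NONE)[0],key=cv2.contourArea)[:,0].astype(float)
uv=(cn+.5)/8-.5+np.array([275,200])
def seg(p,q,h,tol=1.2):
    p,q=np.array(p),np.array(q);d=(q-p)/np.linalg.norm(q-p);r=uv-p;t=r@d;e=abs(r@[-d[1],d[0]])
    s=uv[(e<tol)&(t>2)&(t<np.linalg.norm(q-p)-2)]
    w=np.array([ray(c,*x,h)[:2] for x in s])*1000
    vx,vy,x,y=cv2.fitLine(w.astype(np.float32),cv2.DIST_HUBER,0,.01,.01).ravel()
    print(len(s),np.degrees(np.arctan2(vy,vx)).round(2),x.round(1),y.round(1));return np.array([x,y])
y=np.radians(16.1);ex=np.array([np.cos(y),np.sin(y)]);n=np.array([-ex[1],ex[0]])
t=np.array([.4977,.1624])*1000
F=seg((296,248),(322,255),under);L=seg((308,216.5),(297,246),under+.006);Rr=seg((331.5,223),(323,254),under)
print("front x rel TCP",(F-t)@ex,"left,right y rel TCP",(L-t)@n,(Rr-t)@n)
for nm,p in(("scene head",(538.8,183.)),("mid avg",(496.2,171.8)),("mid scene",(496,170.7))):
    print(nm,(np.array(p)-t)@ex,(np.array(p)-t)@n)
# heads, pin again at high res
for ce,s,bb in comps(blob(c,(10,90,90),(24,200,235),(305,256,320,266))): print(ce,s,ray(c,*ce,.118))
```

```text
177 -72.48 557.7 178.2
207 15.95 523.1 139.2
120 17.22 487.3 187.8
front x rel TCP 62.027480004372556 left,right y rel TCP -29.33251409034613 27.311081233814097
scene head 45.20070509390607 8.39441832491874
mid avg 1.1655890098059696 9.447296029034984
mid scene 0.6683870603418399 8.44590189012208
[312.10344828 259.82758621] 29 [0.53974499 0.18329778 0.118     ]
```

```bash
python3 -c "
from h import *
go([.4988,.1647,.15],16.1)"
```

```text
t 5.62 pos [0.4976 0.1628 0.1956] F [ 0.1 -0.2 -3.6] w 0.13 gf 48.9
d [ 0.0019 -0.0014  0.0456] turn [-0.0025  0.005  -0.0027] j [ 0.13  0.19 -0.59  1.76  0.11  1.23 -1.78]
```

In the tool's units: 0.045 m / 0.75 = 0.06, 0.038 m / 0.75 = 0.0507, 0.005 rad / 3.1416 = 0.0016.

move_arm:
  plan:
    - {"delta_pos":[0.0027,-0.002,0.0133],"turn":[-0.0006,0.0016,-0.001],"fingers":1}
    - {"delta_pos":[0.0027,-0.002,0.0333],"turn":[-0.0006,0.0016,-0.001],"fingers":1}
    - {"delta_pos":[0.0027,-0.002,0.0507],"turn":[-0.0006,0.0016,-0.001],"fingers":1}
    - {"delta_pos":[0.0027,-0.002,0.06],"turn":[-0.0006,0.0016,-0.001],"fingers":1}
    - {"delta_pos":[0.0027,-0.002,0.06],"turn":[-0.0006,0.0016,-0.001],"fingers":1}
    - {"delta_pos":[0.0027,-0.002,0.06],"turn":[-0.0006,0.0016,-0.001],"fingers":1}

```text
clock: 6.38
position: [0.4989, 0.1663, 0.1511]
ee_rot: [0.99, 0.141, 0.0, -0.001]
ft_force: [0.4, -0.0, -3.0]
grip_width: 0.131
grasp_force: 48.9
```

```bash
python3 -c "
from h import *
go([.4988,.1647,.144],16.1)
c=camera('scene');np.save('scene2.npy',c,allow_pickle=True)
f=cv2.resize(c['color'][205:265,280:350],(700,600),interpolation=2);cv2.imwrite('pics/c4.png',f[:,:,::-1])"
```

```text
t 6.38 pos [0.4989 0.1663 0.1511] F [ 0.4 -0.  -3. ] w 0.131 gf 48.9
d [-0.0005  0.0015  0.0071] turn [-0.0009 -0.001   0.0025] j [ 0.12  0.24 -0.59  1.81  0.15  1.13 -1.81]
```

View pics/c4.png

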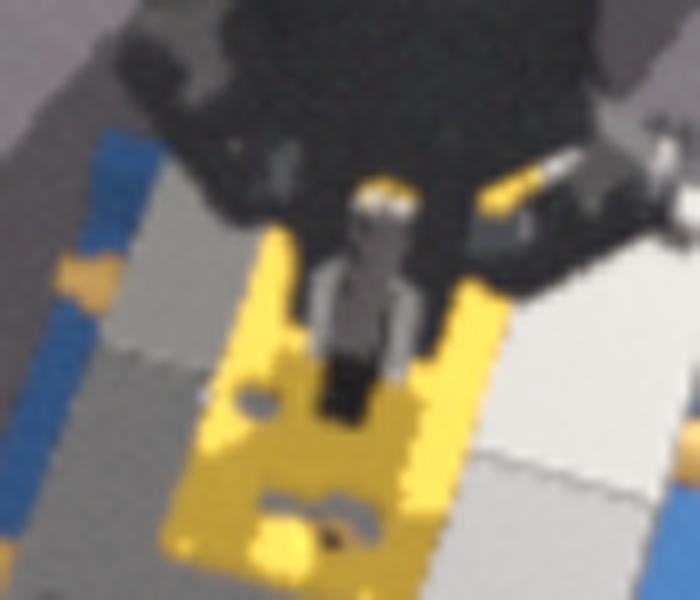

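The crop shows the +x head, with its dark socket at (330,540), through the entry hole; the opening spans about (258–383, 490–548). I compare the two in world axes.

Run:
```python
from h import *
c=np.load("scene2.npy",allow_pickle=True).item()
y=np.radians(16.1);ex=np.array([np.cos(y),np.sin(y)]);n=np.array([-ex[1],ex[0]])
t=np.array([498.9,166.3]);h=.1511-.0229+.006
im=cv2.resize(c["color"][205:265,280:350],None,fx=10,fy=10,interpolation=cv2.INTER_CUBIC)
hsv=cv2.cvtColor(im,cv2.COLOR_RGB2HSV)
yl=cv2.inRange(hsv,(20,165,90),(34,255,255))
roi=np.zeros_like(yl);roi[470:565,235:400]=255
k,l,s,ce=cv2.connectedComponentsWithStats(cv2.bitwise_not(yl)&roi)
i=1+np.argmax(s[1:,4]);print(s[i],ce[i])
def W(p,z): return (np.array([ray(c,*((np.array(q)+.5)/10-.5+[280,205]),z)[:2] for q in p])*1000-t)@np.stack([ex,n],1)
P=W(np.argwhere(l==i)[:,::-1],h)
print("hole ext x,y",np.percentile(P,[1,99],0).round(1).tolist())
q=P[P[:,1]>4];print("round part centroid",q.mean(0))
d=((im.max(2)<75)).astype(np.uint8);d[:510]=0;d[570:]=0;d[:,:300]=0;d[:,360:]=0
for cc,a,b in comps(d,30): print("socket",cc,a,W([cc],.118))
```

```text
[ 253  483  140   82 8626] [317.96267099 522.96452585]
hole ext x,y [[36.2, -12.5], [60.4, 18.4]]
round part centroid [44.62259594 10.80020923]
```

Run:
```python
from h import *
y=np.radians(16.1);ex=np.array([np.cos(y),np.sin(y)]);n=np.array([-ex[1],ex[0]])
t=np.array([498.9,166.3])
for f,z in(("s0.npy",0),("scene1.npy",0),("scene2.npy",0)):
    c=np.load(f,allow_pickle=True).item()
    im=cv2.resize(c["color"][205:265,280:350],None,fx=10,fy=10,interpolation=cv2.INTER_CUBIC)
    g=im.max(2).astype(float)[528:570,305:352]; print(f,g.min())
    w=np.clip(g.min()+45-g,0,None);v,u=np.mgrid[528:570,305:352];p=np.array([(u*w).sum(),(v*w).sum()])/w.sum()
    r=ray(c,*((p+.5)/10-.5+[280,205]),.118)[:2]*1000
    print(p.round(1),r.round(1),((r-t)@ex).round(1),((r-t)@n).round(1))
```

```text
s0.npy 151.0
[328.1 543.9] [537.3 182.5] 41.4 4.9
scene1.npy 77.0
[328.9 542.4] [536.9 182.4] 40.9 5.0
scene2.npy 95.0
[330.8 539.7] [536.  182.4] 40.1 5.2
```

```bash
python3 -c "
from h import *
go([.4981,.1636,.1455],16.1)"
```

```text
t 6.42 pos [0.4989 0.1663 0.1512] F [-1.3  0.1 -3.3] w 0.129 gf 48.9
d [-0.0015  0.0024  0.0057] turn [-0.0009 -0.0012  0.0026] j [ 0.12  0.24 -0.59  1.81  0.15  1.13 -1.81]
```

In the tool's units: 0.0055 m / 0.75 = 0.0073, 0.0024 m / 0.75 = 0.0032, 0.0026 rad / 3.1416 = 0.0008.

move_arm:
  plan:
    - {"delta_pos":[-0.0013,0.0016,0.0027],"turn":[-0.0003,-0.0003,0.0008],"fingers":1}
    - {"delta_pos":[-0.002,0.0032,0.006],"turn":[-0.0003,-0.0003,0.0008],"fingers":1}
    - {"delta_pos":[-0.002,0.0032,0.0073],"turn":[-0.0003,-0.0003,0.0008],"fingers":1}
    - {"delta_pos":[-0.002,0.0032,0.0073],"turn":[-0.0003,-0.0003,0.0008],"fingers":1}
    - {"delta_pos":[-0.002,0.0032,0.0073],"turn":[-0.0003,-0.0003,0.0008],"fingers":1}

```text
clock: 7.05
position: [0.4978, 0.1635, 0.1453]
ee_rot: [0.99, 0.14, -0.0, 0.0]
ft_force: [0.1, -0.6, -3.3]
grip_width: 0.134
grasp_force: 48.9
```

```bash
python3 -c "
from h import *
go([.4981,.1636,.1455],16.1)
c=camera('scene');np.save('scene3.npy',c,allow_pickle=True)
f=cv2.resize(c['color'][245:265,295:325],(780,520),interpolation=cv2.INTER_CUBIC);cv2.imwrite('pics/c5.png',f[:,:,::-1])"
```

```text
t 7.05 pos [0.4978 0.1635 0.1453] F [ 0.1 -0.6 -3.3] w 0.134 gf 48.9
d [ 0.0003 -0.     -0.0002] turn [ 0.0001  0.0006 -0.    ] j [ 0.12  0.24 -0.59  1.82  0.15  1.12 -1.81]
```

View pics/c5.png

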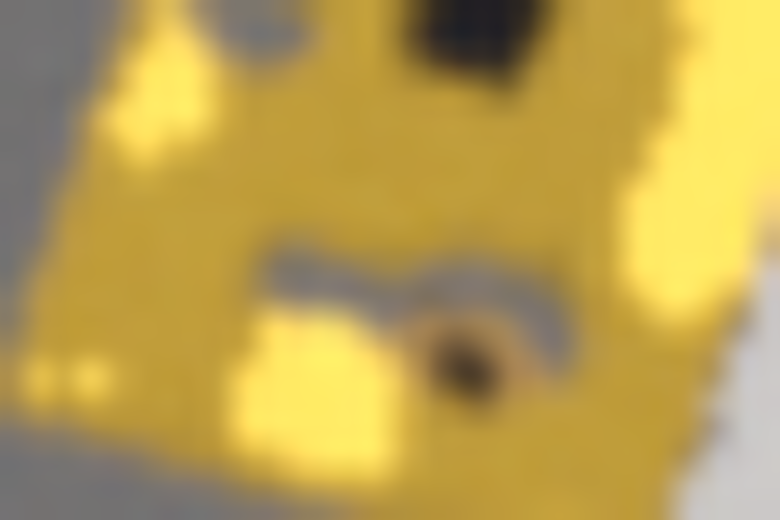

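The close crop shows the head's socket at (468,360). The entry hole's rim reaches right to about (578,340) and up to about (480,250). I compare these with the projections for an aligned fit.

Run:
```python
from h import *
c=np.load("scene3.npy",allow_pickle=True).item();R=np.array(c["R"]);T=np.array(c["t"])
y=np.radians(16.1);ex=np.array([np.cos(y),np.sin(y),0]);n=np.array([-ex[1],ex[0],0]);t=np.array([.4978,.1635,0])
def pr(x,yy,z):
    X=R@(t+ex*x/1e3+n*yy/1e3+[0,0,z])+T;p=np.array([c["fx"]*X[0]/X[2]+c["cx"],c["fy"]*X[1]/X[2]+c["cy"]])
    return ((p-[295,245]+.5)*26-.5).round(0)
h=.1284
print("hole ctr",pr(45,8,h),"head if aligned",pr(45,8,.118))
a=np.radians(np.arange(0,360,5));C=np.array([pr(45+9.75*np.cos(k),8+9.75*np.sin(k),h) for k in a])
print("rim bbox",C.min(0),C.max(0),"px/mm x",pr(46,8,h)-pr(45,8,h),"y",pr(45,9,h)-pr(45,8,h))
print("slot end",pr(45,-12,h),"pinhole",pr(20,-20,h),"front corners",pr(65,-30,h),pr(65,30,h-.006), "pin",pr(20,-20,.110))
```

```text
hole ctr [477. 330.] head if aligned [466. 393.]
rim bbox [367. 237.] [587. 423.] px/mm x [-3.  9.] y [11.  3.]
slot end [261. 266.] pinhole [252.  22.] front corners [  2. 388.] [651. 618.] pin [236. 135.]
```

In the tool's units: 0.0055 m / 0.75 = 0.0073, 0.005 m / 0.75 = 0.0067.

move_arm:
  plan:
    - {"delta_pos":[0.0007,-0.0003,0.0013],"turn":[0,0,0],"fingers":1}
    - {"delta_pos":[0.0007,-0.0003,0.0027],"turn":[0,0,0],"fingers":1}
    - {"delta_pos":[0.0007,-0.0003,0.004],"turn":[0,0,0],"fingers":1}
    - {"delta_pos":[0.0007,-0.0003,0.0053],"turn":[0,0,0],"fingers":1}
    - {"delta_pos":[0.0007,-0.0003,0.0067],"turn":[0,0,0],"fingers":1}
    - {"delta_pos":[0.0007,-0.0003,0.0073],"turn":[0,0,0],"fingers":1}
    - {"delta_pos":[0.0007,-0.0003,0.0073],"turn":[0,0,0],"fingers":1}

```text
clock: 7.98
position: [0.4982, 0.1637, 0.1397]
ee_rot: [0.99, 0.14, -0.0, 0.0]
ft_force: [-0.8, -0.1, -3.7]
grip_width: 0.13
grasp_force: 48.9
```

```bash
python3 -c "
from h import *
go([.4984,.1638,.1380],16.1);print(get_obs()['torque'].round(2))"
```

```text
t 7.97 pos [0.4982 0.1637 0.1397] F [-0.8 -0.1 -3.7] w 0.13 gf 48.9
d [ 0.0002 -0.      0.0017] turn [ 0.0001  0.0008 -0.0001] j [ 0.12  0.25 -0.59  1.83  0.15  1.11 -1.81]
[0.01 0.03 0.02]
```

In the tool's units: 0.004 m / 0.75 = 0.0053, 0.003 m / 0.75 = 0.004.

move_arm:
  plan:
    - {"delta_pos":[0,0,0.0013],"turn":[0,0,0],"fingers":1}
    - {"delta_pos":[0,0,0.0027],"turn":[0,0,0],"fingers":1}
    - {"delta_pos":[0,0,0.004],"turn":[0,0,0],"fingers":1}
    - {"delta_pos":[0,0,0.0053],"turn":[0,0,0],"fingers":1}
    - {"delta_pos":[0,0,0.0053],"turn":[0,0,0],"fingers":1}

```text
clock: 8.6
position: [0.4982, 0.1637, 0.1356]
ee_rot: [0.99, 0.14, -0.0, 0.0]
ft_force: [0.2, -0.6, -2.8]
grip_width: 0.13
grasp_force: 48.9
```

In the tool's units: 0.006 m / 0.75 = 0.008, 0.005 m / 0.75 = 0.0067.

move_arm:
  plan:
    - {"delta_pos":[0,0,0.0013],"turn":[0,0,0],"fingers":1}
    - {"delta_pos":[0,0,0.0027],"turn":[0,0,0],"fingers":1}
    - {"delta_pos":[0,0,0.004],"turn":[0,0,0],"fingers":1}
    - {"delta_pos":[0,0,0.0053],"turn":[0,0,0],"fingers":1}
    - {"delta_pos":[0,0,0.0067],"turn":[0,0,0],"fingers":1}
    - {"delta_pos":[0,0,0.008],"turn":[0,0,0],"fingers":1}
    - {"delta_pos":[0,0,0.008],"turn":[0,0,0],"fingers":1}

```text
clock: 9.48
position: [0.4983, 0.1638, 0.1297]
ee_rot: [0.99, 0.14, -0.0, 0.0]
ft_force: [-0.7, 0.2, -2.1]
grip_width: 0.127
grasp_force: 49.2
```

In the tool's units: 0.0013 m / 0.75 = 0.0017, 0.001 m / 0.75 = 0.0013.

move_arm:
  plan:
    - {"delta_pos":[0,0,0.0007],"turn":[0,0,0],"fingers":1}
    - {"delta_pos":[0,0,0.0013],"turn":[0,0,0],"fingers":1}
    - {"delta_pos":[0,0,0.0017],"turn":[0,0,0],"fingers":1}
    - {"delta_pos":[0,0,0.0017],"turn":[0,0,0],"fingers":1}

```text
clock: 9.98
position: [0.4983, 0.1638, 0.1284]
ee_rot: [0.99, 0.14, -0.0, 0.0]
ft_force: [-0.0, 0.2, -1.2]
grip_width: 0.13
grasp_force: 49.2
```

In the tool's units: 0.0008 m / 0.75 = 0.0011, 0.0004 m / 0.75 = 0.0005.

move_arm:
  plan:
    - {"delta_pos":[0,0,0.0005],"turn":[0,0,0],"fingers":1}
    - {"delta_pos":[0,0,0.0011],"turn":[0,0,0],"fingers":1}
    - {"delta_pos":[0,0,0.0011],"turn":[0,0,0],"fingers":1}

```text
clock: 10.35
position: [0.4983, 0.1637, 0.1278]
ee_rot: [0.99, 0.14, -0.0, 0.0]
ft_force: [-3.7, -0.1, 3.1]
grip_width: 0.129
grasp_force: 49.8
```

Resting flat: the vertical force rose about 6 N at an underside height of about 105 mm. I unload slightly and slide along cradle +y, which is tool −y.

In the tool's units: -0.006 m / 0.75 = -0.008, -0.005 m / 0.75 = -0.0067.

move_arm:
  plan:
    - {"delta_pos":[0,0,-0.0007],"turn":[0,0,0],"fingers":1}
    - {"delta_pos":[0,-0.0013,-0.0007],"turn":[0,0,0],"fingers":1}
    - {"delta_pos":[0,-0.0027,-0.0007],"turn":[0,0,0],"fingers":1}
    - {"delta_pos":[0,-0.004,-0.0007],"turn":[0,0,0],"fingers":1}
    - {"delta_pos":[0,-0.0053,-0.0007],"turn":[0,0,0],"fingers":1}
    - {"delta_pos":[0,-0.0067,-0.0007],"turn":[0,0,0],"fingers":1}
    - {"delta_pos":[0,-0.008,-0.0007],"turn":[0,0,0],"fingers":1}
    - {"delta_pos":[0,-0.008,-0.0007],"turn":[0,0,0],"fingers":1}

```text
clock: 11.35
position: [0.4965, 0.1697, 0.1281]
ee_rot: [0.99, 0.14, -0.0, 0.0]
ft_force: [0.0, -0.3, -1.7]
grip_width: 0.131
grasp_force: 49.2
```

```bash
python3 -c "
from h import *
go([.4983-.0044,.1637+.0154,.128],16.1);print(get_obs()['torque'].round(2))"
```

```text
t 11.35 pos [0.4965 0.1697 0.1281] F [ 0.  -0.3 -1.7] w 0.131 gf 49.2
d [ 0.0001 -0.0098  0.0001] turn [-0.      0.0007  0.0001] j [ 0.11  0.27 -0.59  1.84  0.17  1.09 -1.83]
[-0.1  -0.05  0.04]
```

Free sliding so far, 6 mm in with no side load. Next 8 mm, then by feel.

In the tool's units: -0.008 m / 0.75 = -0.0107, -0.007 m / 0.75 = -0.0093.

move_arm:
  plan:
    - {"delta_pos":[0,-0.0013,0],"turn":[0,0,0],"fingers":1}
    - {"delta_pos":[0,-0.0027,0],"turn":[0,0,0],"fingers":1}
    - {"delta_pos":[0,-0.004,0],"turn":[0,0,0],"fingers":1}
    - {"delta_pos":[0,-0.0053,0],"turn":[0,0,0],"fingers":1}
    - {"delta_pos":[0,-0.0067,0],"turn":[0,0,0],"fingers":1}
    - {"delta_pos":[0,-0.008,0],"turn":[0,0,0],"fingers":1}
    - {"delta_pos":[0,-0.0093,0],"turn":[0,0,0],"fingers":1}
    - {"delta_pos":[0,-0.0107,0],"turn":[0,0,0],"fingers":1}
    - {"delta_pos":[0,-0.0107,0],"turn":[0,0,0],"fingers":1}

```text
clock: 12.48
position: [0.4944, 0.1773, 0.1281]
ee_rot: [0.99, 0.14, -0.0, 0.0]
ft_force: [-0.0, 0.7, -3.3]
grip_width: 0.132
grasp_force: 49.0
```

In the tool's units: -0.001 m / 0.75 = -0.0013, -0.0005 m / 0.75 = -0.0007.

move_arm:
  plan:
    - {"delta_pos":[0,-0.0007,0],"turn":[0,0,0],"fingers":1}
    - {"delta_pos":[0,-0.0013,0],"turn":[0,0,0],"fingers":1}
    - {"delta_pos":[0,-0.0013,0],"turn":[0,0,0],"fingers":1}

```text
clock: 12.85
position: [0.4941, 0.1782, 0.1281]
ee_rot: [0.99, 0.14, -0.0, 0.0]
ft_force: [0.4, -0.8, -3.1]
grip_width: 0.129
grasp_force: 49.0
```

In the tool's units: -0.001 m / 0.75 = -0.0013, -0.0005 m / 0.75 = -0.0007.

move_arm:
  plan:
    - {"delta_pos":[0,-0.0007,0],"turn":[0,0,0],"fingers":1}
    - {"delta_pos":[0,-0.0013,0],"turn":[0,0,0],"fingers":1}
    - {"delta_pos":[0,-0.0013,0],"turn":[0,0,0],"fingers":1}

```text
clock: 13.22
position: [0.4939, 0.1789, 0.1281]
ee_rot: [0.99, 0.14, -0.0, 0.0]
ft_force: [0.3, -2.0, -2.6]
grip_width: 0.13
grasp_force: 49.0
```

In the tool's units: -0.0008 m / 0.75 = -0.0011, -0.0005 m / 0.75 = -0.0007.

move_arm:
  plan:
    - {"delta_pos":[0,-0.0007,0],"turn":[0,0,0],"fingers":1}
    - {"delta_pos":[0,-0.0011,0],"turn":[0,0,0],"fingers":1}
    - {"delta_pos":[0,-0.0011,0],"turn":[0,0,0],"fingers":1}

```text
clock: 13.6
position: [0.4938, 0.1791, 0.1281]
ee_rot: [0.99, 0.14, -0.0, 0.001]
ft_force: [2.5, -3.9, -2.0]
grip_width: 0.13
grasp_force: 49.0
```

The strap is against the slot ends. I relax the push, set it down and release.

move_arm:
  plan:
    - {"delta_pos":[0,0.0011,0],"turn":[0,0,0],"fingers":1}
    - {"delta_pos":[0,0.0011,0.0004],"turn":[0,0,0],"fingers":1}
    - {"delta_pos":[0,0.0011,0.0004],"turn":[0,0,0],"fingers":1}
    - {"delta_pos":[0,0.0011,0.0004],"turn":[0,0,0],"fingers":0.8}
    - {"delta_pos":[0,0.0011,0.0004],"turn":[0,0,0],"fingers":0.6}
    - {"delta_pos":[0,0.0011,0.0004],"turn":[0,0,0],"fingers":0.5}
    - {"delta_pos":[0,0.0011,0.0004],"turn":[0,0,0],"fingers":0.5}

```text
clock: 14.48
position: [0.4938, 0.1793, 0.1279]
ee_rot: [0.99, 0.14, -0.0, 0.0]
ft_force: [-0.2, 0.3, 0.2]
grip_width: 0.5
grasp_force: 0.0
```

In the tool's units: 0.24 m / 0.75 = 0.32, -0.14 m / 0.75 = -0.1867.

move_arm:
  plan:
    - {"delta_pos":[0,0,-0.0133],"turn":[0,0,0],"fingers":0.5}
    - {"delta_pos":[0,0,-0.04],"turn":[0,0,0],"fingers":0.5}
    - {"delta_pos":[0,0,-0.08],"turn":[0,0,0],"fingers":0.5}
    - {"delta_pos":[-0.04,0,-0.1333],"turn":[0,0,0],"fingers":0.5}
    - {"delta_pos":[-0.08,0.04,-0.1733],"turn":[0,0,0],"fingers":0.5}
    - {"delta_pos":[-0.08,0.1067,-0.1867],"turn":[0,0,0],"fingers":0.5}
    - {"delta_pos":[-0.08,0.1733,-0.1867],"turn":[0,0,0],"fingers":0.5}
    - {"delta_pos":[-0.08,0.24,-0.1867],"turn":[0,0,0],"fingers":0.5}
    - {"delta_pos":[-0.08,0.2933,-0.1867],"turn":[0,0,0],"fingers":0.5}
    - {"delta_pos":[-0.08,0.32,-0.1867],"turn":[0,0,0],"fingers":0.5}
    - {"delta_pos":[-0.08,0.32,-0.1867],"turn":[0,0,0],"fingers":0.5}

```text
clock: 15.85
position: [0.5029, -0.0684, 0.268]
ee_rot: [0.99, 0.139, -0.0, -0.0]
ft_force: [0.2, 0.1, -0.4]
grip_width: 0.5
grasp_force: 0.0
```

Run:
```python
from h import *
a=camera("scene");b=camera("top")
f=cv2.resize(a["color"][205:281,265:366],(400,300),interpolation=2);g=cv2.resize(b["color"][165:225,180:260],(400,300),interpolation=2)
e=np.hstack([cv2.resize(a["color"],(400,300)),cv2.resize(b["color"],(400,300))])
cv2.imwrite("pics/c6.png",np.vstack([np.hstack([f,g]),e])[:,:,::-1])
for n,c in(("s",a),("t",b)):
    for ce,s,bb in comps(blob(c,(0,120,90),(7,255,255),(192,177,350,280)),2): print(n,ce.round(1),s,ray(c,*ce,.11).round(4))
```

```text
s [310.2 251.4] 5 [0.5175 0.1651 0.11  ]
```

View pics/c6.png

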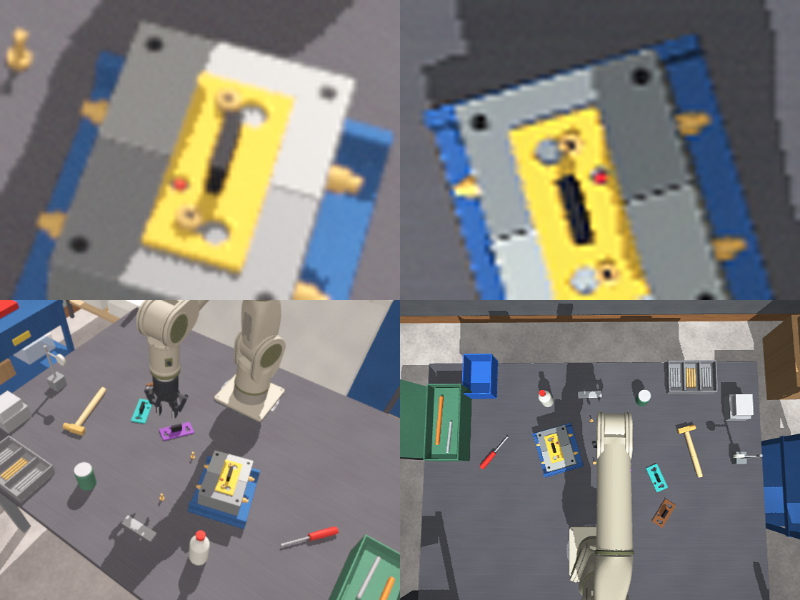

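The picture shows the strap flat on the mould with both heads over the slots, top-left crop at about (230,97) and (188,215). The red pin is up in its hole at (180,183), the other items are undisturbed, and the gripper is clear.

```bash
python3 -c "
from workcell import hand_in;print(hand_in())"
```

```text
the job is handed in; nothing more can be done
None
```

The yellow strap is on the mould, slid home and let go with the red pin up in its hole, and the job was handed in at about 16 s with no verdict returned.

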